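# Pack the sealed chilli jars and shut the carrier's keeper bar

## Task

Get the jar carrier ready for the delivery round: swing its keeper bar right back out of the way, stand every sealed sauce jar (paper strip across the lid) upright in a pocket of the carrier, and put every opened jar (no strip), also any left in the carrier, upright in the orange returns basket. With the sealed jars loaded, swing the keeper bar shut over them until it clicks fully home in its catch, and leave the other things on the counter where they are.

Things in the scene. Friction and masses are not known exactly. Their poses are not given: they have to be found in the camera images.
- carrier: wooden jar carrier fixed to the counter, 326 x 60 mm, floor 8 mm thick; origin at the centre of its underside, x along its row of four square pockets (51 mm inside, 54 mm apart, walls up to 26 mm above the counter) towards the bar's pivot post (16 mm across, at x = +126 mm), z up. Flat bail handles lie at both ends
- catch (a point): the keeper bar's catch, at the carrier's end away from the pivot: a post 18 mm across with a sprung ball on top; this point is the top of the ball, 65 mm above the counter. Behind it, 22 mm towards the carrier's +y, stands a thin stop lug 70 mm high
- nest_1 (a point): centre of the floor of carrier pocket 1, 8 mm above the counter (next to the pivot post); holds one jar with 3.5 mm of play all round; a jar standing in it is 62 mm high at its top
- nest_2 (a point): centre of the floor of carrier pocket 2, 8 mm above the counter (second from the pivot); holds one jar with 3.5 mm of play all round; a jar standing in it is 62 mm high at its top
- nest_3 (a point): centre of the floor of carrier pocket 3, 8 mm above the counter (third from the pivot); holds one jar with 3.5 mm of play all round; a jar standing in it is 62 mm high at its top
- nest_4 (a point): centre of the floor of carrier pocket 4, 8 mm above the counter (next to the catch post); holds one jar with 3.5 mm of play all round; a jar standing in it is 62 mm high at its top
- keeper (a joint): keeper bar's angle, rad: 0 = shut along the row of pockets, against the stop lug; grows as it opens, counter-clockwise from above, to 1.75. Flat steel, 22 mm wide, 66 to 71 mm above the counter, 4 mm over pocketed jars; light friction holds it. From 0.065 its nose rides over the catch ball (about 8 N at the knob); past 0.03 the ball snaps it home and holds it; short of that it springs out
- bar_hinge (a point): point on the upright pivot axis of the keeper bar, 66 mm above the counter; the axis is vertical, 252 mm from the knob
- bar_knob (a point): grip point on the keeper bar's knob: an upright black plastic pin 16 mm across at the free end of the bar, from 71 to 105 mm above the counter; this point is on its axis at 88 mm. It travels level on a circle about bar_hinge
- sealed_1: SEALED mini glass jar of red chilli sauce with a brass-coloured screw lid: a plain upright cylinder 44 mm across and 54 mm tall over all, lid edge on the top 13 mm, 0.08 to 0.15 kg; origin at the centre of its underside, z up its axis. A white paper strip 14 mm wide lies right across the lid and down two sides. May be absent
- sealed_2: SEALED mini glass jar of red chilli sauce with a brass-coloured screw lid: a plain upright cylinder 44 mm across and 54 mm tall over all, lid edge on the top 13 mm, 0.08 to 0.15 kg; origin at the centre of its underside, z up its axis. A white paper strip 14 mm wide lies right across the lid and down two sides. May be absent
- sealed_3: SEALED mini glass jar of red chilli sauce with a brass-coloured screw lid: a plain upright cylinder 44 mm across and 54 mm tall over all, lid edge on the top 13 mm, 0.08 to 0.15 kg; origin at the centre of its underside, z up its axis. A white paper strip 14 mm wide lies right across the lid and down two sides. May be absent
- sealed_4: SEALED mini glass jar of red chilli sauce with a brass-coloured screw lid: a plain upright cylinder 44 mm across and 54 mm tall over all, lid edge on the top 13 mm, 0.08 to 0.15 kg; origin at the centre of its underside, z up its axis. A white paper strip 14 mm wide lies right across the lid and down two sides. May be absent
- opened_1: OPENED mini glass jar of red chilli sauce with a brass-coloured screw lid: a plain upright cylinder 44 mm across and 54 mm tall over all, lid edge on the top 13 mm, 0.08 to 0.15 kg; origin at the centre of its underside, z up its axis. No paper strip: the lid is bare. Starts on the counter among the sealed jars. May be absent
- opened_2: OPENED mini glass jar of red chilli sauce with a brass-coloured screw lid: a plain upright cylinder 44 mm across and 54 mm tall over all, lid edge on the top 13 mm, 0.08 to 0.15 kg; origin at the centre of its underside, z up its axis. No paper strip: the lid is bare. Starts in a pocket of the carrier. May be absent
- opened_3: OPENED mini glass jar of red chilli sauce with a brass-coloured screw lid: a plain upright cylinder 44 mm across and 54 mm tall over all, lid edge on the top 13 mm, 0.08 to 0.15 kg; origin at the centre of its underside, z up its axis. No paper strip: the lid is bare. Starts in a pocket of the carrier. May be absent
- basket: orange plastic returns basket fixed to the counter, open at the top, 200 mm (its x) by 130 mm (its y), walls 4 mm thick and 45 mm high, floor 4 mm thick, empty at the start; origin at the centre of its underside, z up
- vinegar: bystander: amber vinegar bottle with a black cap, 60 mm across, 170 mm tall; origin at the centre of its underside
- teacup: bystander: white porcelain cup, 72 mm across the rim, 65 mm tall; origin at the centre of its underside
- calculator: bystander: grey desk calculator lying flat, 130 x 80 x 17 mm; origin at the centre of its underside

How it is judged:
By the outcome, as a careful person would: the job done as asked, in the order asked, and still so for the second after the job is handed in, with the robot touching nothing.
Of sealed_1, sealed_2, sealed_3, sealed_4 only 3 to 4 are there at a start; the rules pass over those that are not, and their reading is None.
Of opened_1, opened_2, opened_3 only 1 to 2 are there at a start; the rules pass over those that are not, and their reading is None.
At some moment in a run one of sealed_1, sealed_2, sealed_3, sealed_4, opened_1 may be knocked a few centimetres aside while the robot is not near it.
It also fails if it takes over 210 s, if anything falls off the work surface, if the arm or the gripper's body presses on something with over 40 N, if the wrist force passes 120 N, or if a joint passes its speed limit or range.

## Robot

A 7-joint arm with a two-finger parallel gripper is mounted at the origin on the work surface. World frame = base frame: x ahead of the robot, y to its left, z up, the work surface at z = 0. Lengths are in mm, angles in rad, forces in N, time in s.
With the tool pointing down it reaches from about 400 to 900 mm from the base axis. Payload 5.6 kg.
Tool frame: the origin (TCP) lies midway between the tips of the shut fingers; the grasp point (between the pads) lies 19 mm behind it; z points along the fingers, y is the line along which they close (so a half turn about z gives the same grasp; the last joint's range is limited). The gripper opens to 92 mm and grips with 3 to 60 N. Pads are 20 mm wide; open, the fingers measure 128 mm over their backs; the gripper's body (75 mm by 189 mm) begins 69 mm behind the grasp point.
Start: joints at [1.288, 0.468, -0.012, 1.603, 0.006, 1.071, -0.056], TCP at [154.337, -631.418, 214.592] pointing down, gripper open.
Joint ranges: [-2.53, 2.53], [-0.31, 2.02], [-1.57, 1.55], [0.28, 2.44], [-1.29, 4.43], [0.15, 1.84], [-2.92, 2.92]. Speed limits (rad/s): [2.57, 2.57, 3.14, 3.14, 3.14, 3.14, 3.14].

## Interface

Orientations are given as a rotation vector (axis times angle).
In Python, from cell import robot, grip, kin, viewer gives the robot as it stands. Calls block until the motion is done:
- robot.movep(position, orientation): joint-space move of the TCP to a pose.
- robot.servo_line(position, feed=150, rotation=None): straight line of the TCP; rotation=None keeps the orientation; feed is the mean speed in mm/s.
- robot.goto_joints(angles): joint-space move.
- grip(opening, newtons=None): opening from 0.0 (shut) to 1.0 (fully open); newtons is the grip in N (None keeps the last); returns when the fingers have stopped.
- robot.hold(seconds).
- kin.ik(position, orientation): joint angles nearest the present ones, or None.
- robot.observe(): the state.
- viewer.read_camera(name): name is "scene" or "top"; returns the picture (400x640x3 uint8, red, green, blue); there is no depth.
- viewer.camera_info(name): a dict with "camera_matrix" (3x3 intrinsics, pixels), "R" (3x3) and "t" (3): a world point X has camera coordinates R X + t. Camera axes: x right, y down, z forward; pixel columns grow to the right and rows downward; lengths in mm; the calibration is good to about 2 mm. A picture is of the moment at which its call begins. camera_info takes no time and is no camera call.
A pose or a line that the arm cannot do raises robot.IKError and nothing moves.
- robot.job_done(): hands the job in; it is judged then, once.
Trained networks look in the newest picture that a camera, given by its name, has taken for a name from the list of things; names that differ only in an ending like _2 or _b are one class to them, and where a whole thing is asked for, a point or a joint stands for the part that bears it (a point fixed in the world has none). Each returns a list of dicts, best first, with "confidence" (0 to 1); they miss things now and then, are a little off and sometimes report something else, mostly with a low value. They report only what shows in the picture. A call takes as long as a camera call.
- viewer.silhouettes(name, camera): "mask" (400x640 bool, what is visible of it).
- viewer.pinpoint(name, camera): "at" ([x, y, z] in mm, in the coordinates of the camera as it stood for that picture, good to about 4 mm: a listed point, or the origin of a listed thing).
The state is a dict: "t": time; "joints": joint angles; "joint_velocities": joint speeds; "joint_torque": joint torques, N m; "tcp_pos": TCP position; "tcp_rot": TCP orientation; "contact_force": force on the tool from outside, world axes, zero at the start; "wrist_torque": the same for the moment, N m; "grip_width": opening from 0.0 (shut) to 1.0 (fully open); "grip_force": force on a finger pad.
Only numpy, scipy, OpenCV 4.12 (cv2) and the standard library are available. Lean on these libraries where they do the work, as an engineer would, in place of code of your own. Each camera call takes 0.05 s, during which the arm holds its last target. There are 200 camera calls.

## Working session

There is one attempt and no reset: what is moved stays moved. The work goes in short steps, each a Python script; the robot and the scene stay as the last script left them, time stands still between calls to the robot, and variables do not carry over. Pictures are saved under pics/ and viewed, at most 14 in all, crops included, and the job is handed in when it is done.

```bash
ls; mkdir -p pics
cat > h.py <<'E'
import numpy as np, cv2
from cell import robot, grip, kin, viewer
def save(cam,fn):
    im=viewer.read_camera(cam); cv2.imwrite('pics/'+fn,im[:,:,::-1]); return im
def world(cam,p):
    i=viewer.camera_info(cam); return np.array(i["R"]).T@(np.array(p)-np.array(i["t"]))
def pix(cam,X):
    i=viewer.camera_info(cam); q=np.array(i["camera_matrix"])@(np.array(i["R"])@np.array(X)+np.array(i["t"])); return q[:2]/q[2]
def find(name,cam,new=False):
    if new: viewer.read_camera(cam)
    return [(round(d["confidence"],2),world(cam,d["at"]).round(1)) for d in viewer.pinpoint(name,cam)]
E
python3 - <<'E'
from h import *
for c in("scene","top"):
    save(c,c+'0.png'); i=viewer.camera_info(c); print(c,(-np.array(i["R"]).T@np.array(i["t"])).round())
    for n in["carrier","catch","nest_1","nest_4","bar_hinge","bar_knob","sealed_1","opened_1","basket","vinegar","teacup","calculator"]:
        print(n,*[(a,b.tolist(),pix(c,b).round().tolist()) for a,b in find(n,c)])
print(robot.observe())
E
```

```text
pics
scene [ 985. -615. 1095.]
carrier (0.64, [583.5, 112.6, 0.5], [366.0, 205.0])
catch (0.59, [481.7, 175.3, 66.6], [348.0, 158.0]) (0.52, [585.2, 112.2, 1.0], [366.0, 205.0])
nest_1 (0.95, [648.6, 61.5, 12.1], [376.0, 226.0]) (0.65, [519.2, 157.6, 4.7], [355.0, 183.0]) (0.61, [601.6, 94.0, 11.7], [368.0, 210.0]) (0.56, [563.2, 126.3, 11.0], [362.0, 196.0])
nest_4 (0.95, [648.6, 61.5, 12.1], [376.0, 226.0]) (0.65, [519.2, 157.6, 4.7], [355.0, 183.0]) (0.61, [601.6, 94.0, 11.7], [368.0, 210.0]) (0.56, [563.2, 126.3, 11.0], [362.0, 196.0])
bar_hinge (0.65, [688.2, 30.6, 67.6], [385.0, 229.0])
bar_knob (0.97, [443.0, 102.8, 89.6], [321.0, 163.0]) (0.62, [432.5, -32.4, 5.2], [289.0, 213.0])
sealed_1 (0.82, [354.6, 345.8, 1.5], [344.0, 122.0]) (0.8, [468.1, 375.2, 1.4], [380.0, 131.0]) (0.66, [581.4, 368.8, 6.6], [412.0, 146.0])
opened_1 (0.63, [516.3, 160.0, 9.5], [355.0, 181.0]) (0.58, [430.6, -34.9, 5.4], [288.0, 213.0])
basket (0.76, [459.0, -351.9, -1.2], [214.0, 309.0])
vinegar (0.55, [731.4, -300.4, -0.7], [321.0, 357.0]) (0.21, [647.7, 63.4, 10.7], [376.0, 226.0])
teacup (0.62, 
[... 1449 characters left out ...]
ray([ 1.28799873,  0.46748433, -0.01161261,  1.60269151,  0.00599374,
        1.07139408, -0.05628379]), 'joint_velocities': array([ 0.00080425, -0.00167116,  0.00104005,  0.00056837,  0.00047374,
       -0.000944  ,  0.00024175]), 'joint_torque': array([ 6.73904251e-04, -5.20413458e+01, -1.19468191e-02, -2.44052285e+01,
       -5.66550472e-02,  1.12616509e-02,  1.85954292e-06]), 'tcp_pos': array([ 154.34984724, -631.42304675,  214.60606493]), 'tcp_rot': array([ 3.11898612e+00,  3.75690797e-01, -2.88140341e-05]), 'contact_force': array([-0.28090484, -0.53267955,  0.30378872]), 'wrist_torque': array([-0.0437198 ,  0.01011867, -0.02708958]), 'grip_force': 0.0, 'grip_width': 0.9993234946384598}
```

View pics/scene0.png

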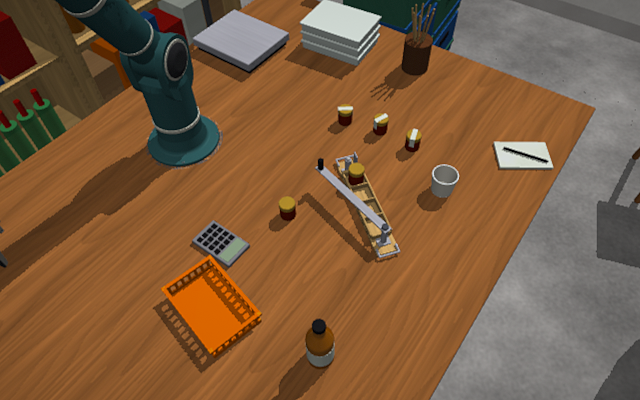

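View pics/top0.png

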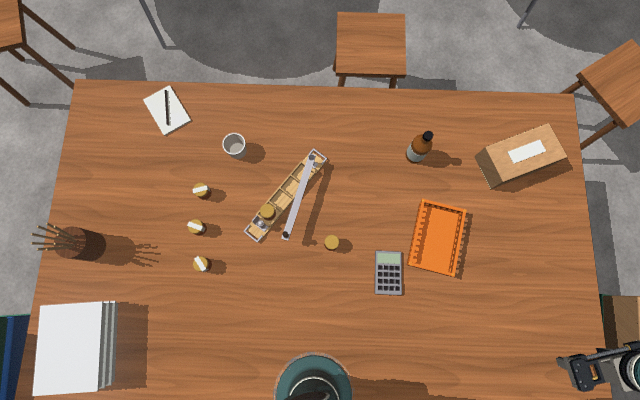

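The scene view shows three strip-lidded jars at (344,115), (380,123), (413,138), a bare-lidded jar at (287,208) and a bare one in pocket 4 at (355,173). The bar is about 0.37 rad open, with the knob at (321,163). The top view agrees, so 3 sealed and 2 opened jars. I'll refine the hinge and knob positions, then swing the bar.

```bash
cat >> h.py <<'E'
from scipy.spatial.transform import Rotation as Ro
def down(a):
    y=np.array([np.cos(a),np.sin(a),0]); z=np.array([0,0,-1.]); return Ro.from_matrix(np.c_[np.cross(y,z),y,z]).as_rotvec()
def pick_a(pos,a,a2=None):
    "closing angle a or a+pi, whichever keeps joint 7 central (also at a2)"
    c=[]
    for s in(0,np.pi):
        q=[kin.ik(np.array(pos),down(x+s)) for x in([a] if a2 is None else [a,a2])]
        if all(k is not None for k in q): c.append((max(abs(k[6]) for k in q),a+s))
    return min(c)[1]
def avg(name,near,n=3,r=25):
    "mean world position from both cameras, samples within r of near; per-camera means too"
    m=[]
    for c in("scene","top"):
        s=[]
        for _ in range(n):
            viewer.read_camera(c)
            s+=[b for a,b in find(name,c) if np.hypot(*(b-near)[:2])<r]
        if s: m.append(np.mean(s,0))
    return np.mean(m,0).round(1),[k.round(1).tolist() for k in m]
E
python3 - <<'E'
from h import *
print('hinge',avg("bar_hinge",np.array([687,32,67])))
print('knob',avg("bar_knob",np.array([443,99,88])))
print('catch',avg("catch",np.array([480,175,65])))
print('car',avg("carrier",np.array([585,110,0])))
for p in((650,62),(606,92),(563,123),(519,157)): print(avg("nest_1",np.array([*p,8]),n=2))
print(robot.observe()["t"])
E
```

```text
hinge (array([687.9,  33.7,  68.1]), [[688.7, 32.6, 67.2], [687.2, 34.8, 68.9]])
knob (array([442. ,  99.1,  89.6]), [[441.8, 100.0, 90.4], [442.3, 98.2, 88.7]])
catch (array([479.3, 176.3,  66.1]), [[479.2, 177.1, 66.1], [479.4, 175.4, 66.1]])
car (array([ 5.862e+02,  1.084e+02, -1.000e-01]), [[584.9, 111.8, -0.7], [587.6, 105.0, 0.4]])
(array([649. ,  62.6,   8. ]), [[646.8, 62.6, 11.9], [651.1, 62.7, 4.1]])
(array([605.1,  90.7,   8.8]), [[600.4, 92.8, 7.8], [609.7, 88.6, 9.9]])
(array([564.2, 125.2,  10.7]), [[563.8, 127.4, 11.4], [564.6, 123.0, 9.9]])
(array([519.8, 157.6,   7.2]), [[520.2, 155.8, 5.4], [519.5, 159.3, 8.9]])
5.3
```

```bash
cat > swing.py <<'E'
from h import *
ZT=78
def swing(H,k0,t1,step=0.12,feed=120,R=252,newt=25):
    "grip the knob seen at k0 and carry it round hinge H to bar direction t1"
    d=np.array(k0)[:2]-H[:2]; t0=np.arctan2(d[1],d[0])%(2*np.pi)
    P=lambda t,z=ZT:np.array([H[0]+R*np.cos(t),H[1]+R*np.sin(t),z])
    a=pick_a(P(t0),t0+np.pi/2,t1+np.pi/2); da=a-t0
    grip(0.6,newt)
    robot.movep(np.array([*k0[:2],200]),down(a)); robot.servo_line(np.array([*k0[:2],ZT]),150)
    grip(0.0,newt); print('gripped',robot.observe()["grip_width"],t0,t1)
    return P,da,t0
def arc(P,da,t0,t1,step=0.12,feed=120):
    n=max(1,int(np.ceil(abs(t1-t0)/step)))
    for t in np.linspace(t0,t1,n+1)[1:]:
        robot.servo_line(P(t),feed,rotation=down(t+da))
        f=robot.observe()["contact_force"]
        if np.hypot(*f[:2])>30: print('force',t,f); return t
    return t1
E
python3 - <<'E'
from swing import *
H=np.array([687.9,33.7]); k=np.array([442.,99.1])
t1=np.pi-0.61+1.71
P,da,t0=swing(H,k,t1)
t=arc(P,da,t0,t1)
o=robot.observe();print(t,o["grip_width"],o["contact_force"],o["tcp_pos"],o["t"])
grip(0.6); robot.servo_line(P(t,200),200)
viewer.read_camera("top");print(find("bar_knob","top"),robot.observe()["t"])
E
```

```text
gripped 0.16734927653596332 2.8816484729319245 4.241592653589793
4.241592653589793 0.16237150519593696 [-4.46972166 -9.11322833  5.80108046] [ 572.81493544 -196.10184585   78.09601548] 15.1083
[(0.85, array([ 574.3, -193.8,   89.9]))] 16.7
```

```bash
cat > fit.py <<'E'
from h import *
from scipy.optimize import least_squares
H=avg("bar_hinge",np.array([687.9,33.7,67]),2); C=avg("catch",np.array([479.5,176,65]),3)
g=[(126,H),(-126,C)]
for x,p in((81,(650,61)),(27,(606,93)),(-27,(563,125)),(-81,(519,157))):
    try: g.append((x,avg("nest_1",np.array([*p,8]),3)))
    except Exception as e: print(x,e)
print(*g,sep='\n')
X=np.array([a for a,_ in g]);W=np.array([b[0][:2] for _,b in g])
f=least_squares(lambda v:(W-(v[:2]+np.outer(X,[np.cos(v[2]),np.sin(v[2])]))).ravel(),[585,109,-.62],loss='soft_l1')
print(f.x,f.fun.reshape(-1,2).round(1).tolist())
np.save('car.npy',f.x)
ca,sa=np.cos(f.x[2]),np.sin(f.x[2])
w=lambda x,y,z:np.array([f.x[0]+x*ca-y*sa,f.x[1]+x*sa+y*ca,z])
out=[]
for c in("scene","top"):
    im=save(c,c+'1.png'); p0=pix(c,[585,109,20]); x0,y0=int(p0[0])-50,int(p0[1])-55
    s=7; cr=cv2.resize(im[y0:y0+80 if c=="x" else y0+110,x0:x0+100],None,fx=s,fy=s,interpolation=cv2.INTER_CUBIC)
    T=lambda X:tuple(int(v) for v in ((pix(c,X)-[x0,y0]+.5)*s))
    for x in(81,27,-27,-81):
        q=np.array([T(w(x+a*25.5,b*25.5,26)) for a,b in((1,1),(1,-1),(-1,-1),(-1,1))]);cv2.polylines(cr,[q],True,(255,0,255),1)
    q=np.array([T(w(a*163,b*30,0)) for a,b in((1,1),(1,-1),(-1,-1),(-1,1))]);cv2.polylines(cr,[q],True,(0,255,255),1)
    cv2.circle(cr,T(w(-126,0,65)),3,(0,0,255));cv2.circle(cr,T(w(126,0,71)),3,(0,0,255))
    out.append(cr)
for i,o in enumerate(out): cv2.imwrite(f'pics/fit{i}.png',cv2.resize(o,None,fx=.77,fy=.77,interpolation=cv2.INTER_AREA)[:,:,::-1])
E
python3 fit.py
```

```text
(126, (array([687. ,  33.4,  68.4]), [[686.6, 33.6, 66.2], [687.4, 33.2, 70.6]]))
(-126, (array([479.9, 177. ,  67.4]), [[480.3, 179.4, 67.2], [479.4, 174.6, 67.6]]))
(81, (array([648.2,  62.3,   7.8]), [[646.8, 61.8, 12.9], [649.8, 62.8, 2.7]]))
(27, (array([605.9,  90.4,  10.6]), [[602.9, 91.4, 9.6], [609.0, 89.4, 11.6]]))
(-27, (array([564. , 124.1,   9.4]), [[563.2, 127.4, 12.1], [564.8, 120.7, 6.8]]))
(-81, (array([518.6, 157.1,   8.1]), [[518.0, 156.4, 6.2], [519.3, 157.8, 10.1]]))
[583.98738984 107.51051806  -0.61928778] [[0.4, -1.0], [-1.5, -3.6], [-1.7, 1.8], [-0.1, -1.4], [2.0, 0.9], [0.6, 2.6]]
```

View pics/fit0.png

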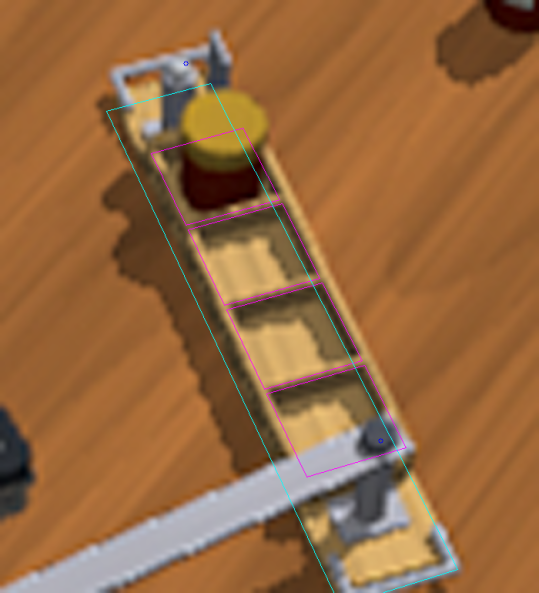

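View pics/fit1.png

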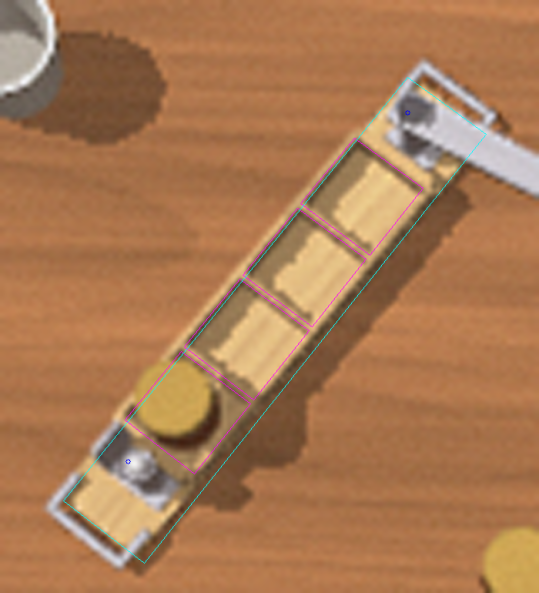

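Both crops show the fitted pockets (magenta) within about half a pixel of the real dividers: e.g. (228,305)-(320,282) in the scene crop and (246,278)-(310,330) in the top crop. The pocket play is small, so I'll touch the pocket walls with shut fingers to get the centres exactly.

```bash
cat > probe.py <<'E'
from h import *
c=np.load('car.npy'); u=np.array([np.cos(c[2]),np.sin(c[2])]); v=np.array([-u[1],u[0]])
def touch(p,d,r0,rmax,z,thr=4):
    d3=np.array([*d,0.]); b=robot.observe()["contact_force"]; r=r0
    robot.servo_line(np.array([*p,z])+d3*r0,60)
    b=robot.observe()["contact_force"]
    while r<rmax:
        r+=0.7; robot.servo_line(np.array([*p,z])+d3*r,20)
        f=-(robot.observe()["contact_force"]-b)@d3
        if f>thr: break
    tp=robot.observe()["tcp_pos"][:2]; s=(tp-p)@d
    robot.servo_line(np.array([*p,z]),60); return s,f
if __name__=="__main__":
    a=pick_a([*c[:2],20],c[2]+np.pi/2); grip(0.0,10); z=15
    for x in(81,-27):
        p=c[:2]+x*u; robot.movep(np.array([*p,120]),down(a)); robot.servo_line(np.array([*p,34]),150)
        robot.servo_line(np.array([*p,z]),40); print('z',robot.observe()["contact_force"].round(1))
        for n,d,r0,rm in(('u',u,9,19),('v',v,1,13)):
            A=touch(p,d,r0,rm,z); B=touch(p,-d,r0,rm,z)
            print(x,n,np.round(A,2),np.round(B,2),'centre off',round((A[0]-B[0])/2,2),robot.observe()["t"])
        robot.servo_line(np.array([*p,120]),200)
E
python3 probe.py
```

```text
z [ 0.8 -0.5  0.1]
81 u [15.72  5.61] [15.3   6.21] centre off 0.21 31.35
81 v [10.09  5.79] [13.66 -0.35] centre off -1.78 40.8167
z [-0.6  0.4 -0.7]
-27 u [15.67  4.71] [15.34  5.52] centre off 0.17 50.3
-27 v [12.19  6.95] [11.89  5.58] centre off 0.15 60.2917
```

```bash
python3 - <<'E'
import numpy as np
c=np.load('car.npy'); u=np.array([np.cos(c[2]),np.sin(c[2])]); v=np.array([-u[1],u[0]])
P1=c[:2]+81.21*u-1.95*v; P3=c[:2]-26.83*u+.15*v
d=P1-P3; y=np.arctan2(d[1],d[0]); u=np.array([np.cos(y),np.sin(y)])
m=(P1+P3)/2-27*u; n=np.array([*m,y]); np.save('car.npy',n); print(n,'hinge',m+126*u,'catch',m-126*u,'nest4',m-81*u)
E
cat > jar.py <<'E'
from h import *
from probe import c,u,v
UP=170
def refine(name,near,n=1,r=35):
    p,m=avg(name,np.array(near,float),n,r); print(name,p.tolist(),m); return p
def pick(p,a,z=24,newt=20):
    "p: jar centre; a: closing angle; z: TCP height at grasp"
    a=pick_a([*p[:2],z],a); grip(0.85,newt)
    robot.movep(np.array([*p[:2],UP]),down(a)); robot.servo_line(np.array([*p[:2],z]),170)
    grip(0.0,newt); w=robot.observe()["grip_width"]; robot.servo_line(np.array([*p[:2],UP]),200)
    w2=robot.observe()["grip_width"]; print('width mm',w*92,w2*92); return a
def place(p,a,z,zslow,tol=2.5):
    "lower a held jar to TCP height z at p, feeling below zslow; True if it got down"
    a=pick_a([*p[:2],z],a)
    robot.movep(np.array([*p[:2],UP]),down(a)); robot.servo_line(np.array([*p[:2],zslow]),170)
    b=robot.observe()["contact_force"][2]; h=zslow
    while h>z:
        h=max(z,h-3); robot.servo_line(np.array([*p[:2],h]),40); f=robot.observe()["contact_force"][2]-b
        if f>6: break
    ok=h<=z+tol; print('down to',h,'want',z,'f',f,'ok',ok); return ok
def release(p):
    grip(0.66); z=robot.observe()["tcp_pos"][2]; robot.servo_line(np.array([*p[:2],UP]),200)
E
python3 - <<'E'
from h import *
print(find("basket","top",True),find("basket","scene",True))
m=viewer.silhouettes("basket","top")[0]["mask"]
P=np.argwhere(m)[:,::-1].astype(np.float32); r=cv2.minAreaRect(P); print(r)
print('jars',find("opened_1","top"),find("opened_1","scene"), robot.observe()["t"])
for k in((1,1),(1,-1),(-1,-1),(-1,1)):
  for s in(0.05,-.1,-.2,-.25):pass
b=cv2.boxPoints(r)
# box pixels -> world at z=45
i=viewer.camera_info("top");K,R,t=[np.array(i[k]) for k in("camera_matrix","R","t")]
C=-R.T@t
for q in b:
    d=R.T@np.linalg.inv(K)@[*q,1]; print((C+d*(45-C[2])/d[2]).round())
E
```

```text
[583.92841625 107.09167333  -0.63872258] hinge [685.08852067  31.97421015] catch [482.76831184 182.20913651] nest4 [518.89692056 155.38147109]
[(0.77, array([ 459.2, -353.3,    2.5])), (0.17, array([362.6, 345.1,   4. ]))] [(0.84, array([ 458.8, -355.2,   -2.3]))]
((438.3094482421875, 229.1830291748047), (47.73073196411133, 54.42654800415039), 10.619654655456543)
jars [(0.62, array([ 462.6, -355. ,    1.1])), (0.51, array([520.1, 157.6,   7.7])), (0.39, array([725. , 278.6,   1.2]))] [(0.64, array([519.8, 159.8,   7.5])), (0.56, array([473.2, -51.9,   4.8]))] 61.3167
[ 411. -271.   45.]
[ 576. -305.   45.]
[ 553. -447.   45.]
[ 390. -409.   45.]
```

Run:
```python
from jar import *
yb=-0.23; ub=np.array([np.cos(yb),np.sin(yb)]); B=np.array([459.,-354.])
p=refine("opened_1",[519,157,8],1,12)
pick(0.5*p[:2]+0.5*(c[:2]-81*u),c[2]+np.pi/2,32)
t=B+45*ub
place(t,yb+np.pi/2,28.5,50); release(t)
for k in("scene","top"): save(k,k+'2.png')
print(find("opened_1","scene"),find("opened_1","top"),find("sealed_1","scene"),find("sealed_1","top"),robot.observe()["t"])
```

```text
opened_1 [519.2, 157.3, 8.9] [[519.2, 157.3, 8.9]]
width mm 43.606293520416614 43.37402316804639
down to 28.5 want 28.5 f -0.07771391048151655 ok True
[(0.82, array([ 496.9, -365.7,    7.8])), (0.71, array([478.5, -55.2,   6.2]))] [(0.53, array([ 5.030e+02, -3.654e+02,  2.000e-01])), (0.45, array([478. , -60.6,  -4.1]))] [(0.66, array([353.4, 344.7,   1.9])), (0.55, array([579.5, 369.3,   7.8])), (0.5, array([470.5, 372.9,   1.4]))] [(0.78, array([465.7, 372.4,  -0.6])), (0.58, array([587.6, 371.2,  -1.4])), (0.47, array([359.1, 347.3,   3.7]))] 71.8667
```

View pics/scene2.png

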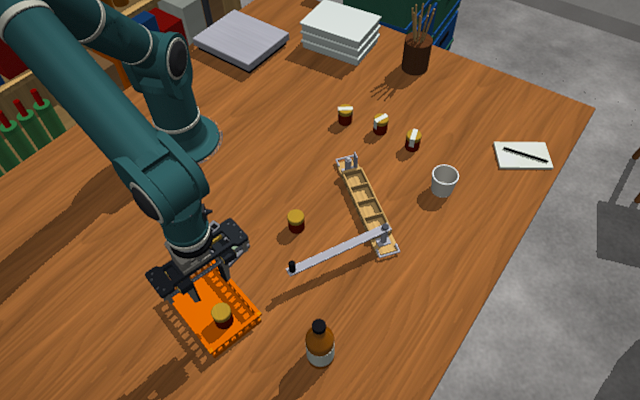

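The opened jar stands in the basket at (222,317). The loose opened jar was knocked to (296,220), which is about (478,-58) in the world.

```bash
cat >> jar.py <<'E'
def pocket(x,z=32.5):
    a=c[2]+np.pi/2
    for k in(0,2.5,-2.5,4.5,-4.5):
        t=c[:2]+(x+k)*u
        if place(t,a,z,53): release(t); return True
        robot.servo_line(np.array([*t,56]),60)
    return False
E
python3 - <<'E'
from jar import *
yb=-0.23; ub=np.array([np.cos(yb),np.sin(yb)]); B=np.array([459.,-354.])
p=refine("opened_1",[478,-58,0],1)
pick(p,yb+np.pi/2,24)
t=B-45*ub
place(t,yb+np.pi/2,28.5,50); release(t)
p=refine("sealed_1",[583,370,0],2)
pick(p,c[2]+np.pi/2,24); print(pocket(81))
for k in("scene","top"): save(k,k+'3.png')
print(find("opened_1","scene"),find("sealed_1","scene"),robot.observe()["t"])
E
```

```text
opened_1 [474.4, -58.0, 2.7] [[473.8, -53.6, 8.4], [475.0, -62.3, -3.1]]
width mm 43.71183166249612 43.83888571946927
down to 28.5 want 28.5 f 0.6678212548063727 ok True
sealed_1 [581.6, 369.6, 3.0] [[581.2, 368.8, 6.5], [582.0, 370.4, -0.6]]
width mm 43.918711704425505 43.59442379217855
down to 32.5 want 32.5 f 0.08931024157585732 ok True
True
[(0.88, array([ 495.8, -363.6,    3. ])), (0.81, array([ 412.9, -337.6,   10.2])), (0.24, array([602.7,  93.3,   9.8]))] [(0.7, array([353.8, 345.8,   0.5]))] 93.5083
```

View pics/scene3.png

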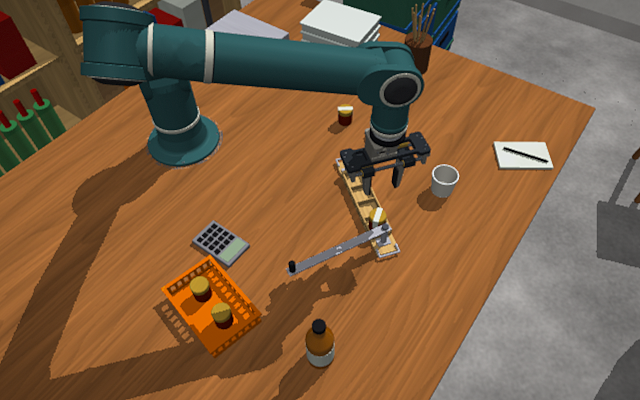

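Both opened jars now stand upright in the basket at (200,287) and (222,317), and a sealed jar is in pocket 1 at (378,222). Two sealed jars to go.

Run:
```python
from jar import *
a=pick_a([450,0,300],c[2]+np.pi/2)
for near,x in(([468,374,0],27),([356,346,0],-27)):
    robot.movep(np.array([450,0,300]),down(a))
    p=refine("sealed_1",near,2,50)
    pick(p,c[2]+np.pi/2,24); print(pocket(x))
robot.movep(np.array([450,-100,250]),down(a))
im=save("top",'top4.png'); print(find("bar_knob","top"),find("sealed_1","top"))
im=save("scene",'scene4.png');print(find("bar_knob","scene"),find("sealed_1","scene"),robot.observe()["t"])
```

```text
sealed_1 [469.3, 372.4, 0.5] [[471.6, 373.4, 0.3], [467.1, 371.4, 0.6]]
width mm 43.372142141338486 43.41206972656534
down to 32.5 want 32.5 f 0.20536527692408968 ok True
True
sealed_1 [356.3, 346.1, 3.5] [[354.8, 346.0, 2.0], [357.7, 346.2, 5.0]]
width mm 43.409757325280054 43.75195670121055
down to 32.5 want 32.5 f -0.6326946566628016 ok True
True
[(0.61, array([607.1,  93.5,  11.4]))] [(0.77, array([607.2,  92.2,   7.4])), (0.72, array([564.5, 123.2,  14.1])), (0.6, array([654.2,  60.9,   8.7]))]
[(0.71, array([ 572.8, -192.5,   88.7])), (0.57, array([563.1, 125.2,   9.3]))] [(0.87, array([649. ,  61.2,  14.8])), (0.75, array([607.4,  92.7,   8.4])), (0.3, array([602.6,  92. ,   8.3]))] 116.3667
```

View pics/scene4.png

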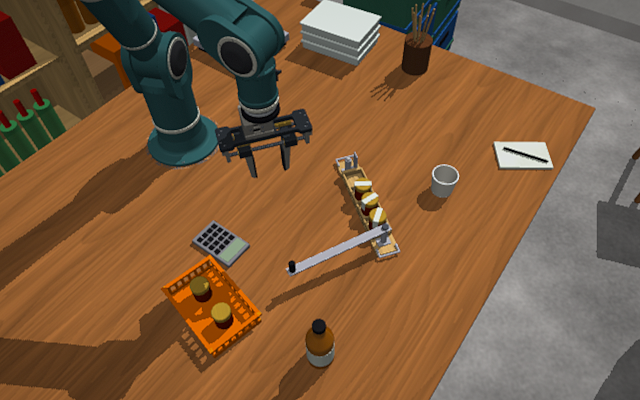

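All three sealed jars stand in pockets 1–3, at (363,188), (371,203) and (378,218). Next I close the keeper bar, finishing slowly under force watch.

Run:
```python
from swing import *
c=np.load('car.npy'); H=c[:2]+126*np.array([np.cos(c[2]),np.sin(c[2])]); ts=np.pi+c[2]
P,da,t0=swing(H,np.array([573.,-195.]),ts,newt=40)
t=arc(P,da,t0,ts+0.12,step=0.15)
b=robot.observe()["contact_force"]
for t in np.arange(ts+0.11,ts-0.04,-0.006):
    robot.servo_line(P(t),40,rotation=down(t+da)); o=robot.observe()
    tan=np.array([-np.sin(t),np.cos(t)]); f=o["contact_force"][:2]@tan
    d=o["tcp_pos"][:2]-H; print(round(t-ts,3),'act',round(np.arctan2(d[1],d[0])-ts,4),'f',round(f,1))
    if f>22 and t<ts+0.025: break
robot.hold(0.3); print(robot.observe()["contact_force"],robot.observe()["t"])
```

```text
gripped 0.16174361737675083 4.2536830029934425 2.5028700717732413
0.11 act 0.1127 f -0.0
0.104 act 0.1066 f -0.7
0.098 act 0.1008 f -0.9
0.092 act 0.0949 f -0.9
0.086 act 0.0887 f -0.6
0.08 act 0.0827 f -0.6
0.074 act 0.077 f -0.8
0.068 act 0.0709 f 0.6
0.062 act 0.0649 f -0.9
0.056 act 0.0623 f 2.4
0.05 act 0.0616 f 4.6
0.044 act 0.0608 f 7.0
0.038 act 0.0604 f 10.7
0.032 act 0.0599 f 14.6
0.026 act 0.0595 f 18.1
0.02 act 0.0591 f 20.5
0.014 act 0.0588 f 24.4
[-10.81647103 -22.47168498  21.6751389 ] 129.0583
```

Run:
```python
from h import *
o=robot.observe(); print(o["tcp_pos"],o["grip_width"],o["grip_force"],o["wrist_torque"])
out=[]
for k in("scene","top"):
    im=viewer.read_camera(k); p=pix(k,[490,170,70]).astype(int); cr=im[p[1]-35:p[1]+35,p[0]-35:p[0]+35]; out.append(cv2.resize(cr,(390,390),interpolation=cv2.INTER_CUBIC))
cv2.imwrite('pics/k.png',np.hstack(out)[:,:,::-1])
```

```text
[475.26190245 169.41271541  77.59217173] 0.16752625545188662 40.16836936119944 [-4.66413881  2.38700227  0.29993168]
```

View pics/k.png

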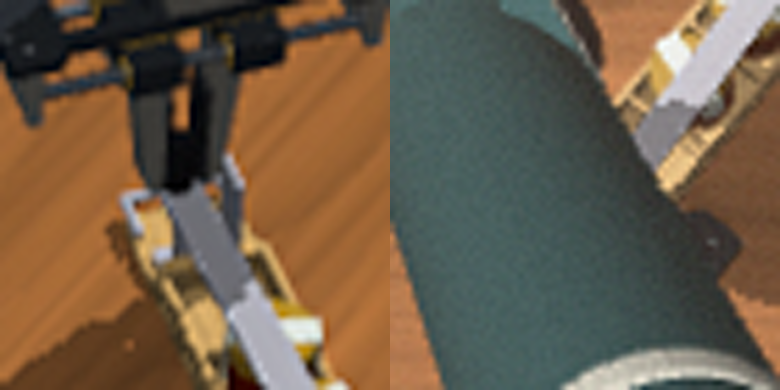

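The crop shows the lug-side finger right beside the stop lug, at about (235,170). The arm is blocked at 0.059 rad, most likely finger against lug. I'll back off, release, and push the knob with shut fingers from the open side only.

```bash
cat > push.py <<'E'
from h import *
c=np.load('car.npy'); H=c[:2]+126*np.array([np.cos(c[2]),np.sin(c[2])]); ts=np.pi+c[2]
def Q(t,off,z=80): # behind (open side of) the knob at bar direction t
    return np.array([H[0]+252*np.cos(t)-off*np.sin(t),H[1]+252*np.sin(t)+off*np.cos(t),z])
E
python3 - <<'E'
from push import *
from swing import arc
P=lambda t,z=78:Q(t,0,z)
o=robot.observe(); y=Ro.from_rotvec(o["tcp_rot"]).as_matrix()[:,1]; da=np.arctan2(y[1],y[0])-ts-0.014
for t in(ts+.06,ts+.15): robot.servo_line(P(t),60,rotation=down(t+da)); print(robot.observe()["contact_force"].round(1))
grip(0.45,40); robot.servo_line(P(ts+.15,150),150)
a=pick_a(Q(ts+.15,30),ts+.15); 
grip(0.0,20)
robot.movep(Q(ts+.15,32,150),down(a)); robot.servo_line(Q(ts+.15,32),120)
print('down',robot.observe()["contact_force"].round(1))
last=0
for t in np.arange(ts+.15,ts-.05,-.01):
    robot.servo_line(Q(t,18),50,rotation=down(a+t-ts-.15)); o=robot.observe(); f=o["contact_force"]
    ft=f[:2]@[-np.sin(t),np.cos(t)]; d=o["tcp_pos"][:2]-H; e=np.array([-np.sin(t),np.cos(t)])@(o["tcp_pos"][:2]-Q(t,18)[:2])/252
    print(round(t-ts,3),'act',round(t-ts+e,4),'f',round(ft,1),'fz',round(f[2],1))
    if ft>28: break
print(o["t"])
E
```

```text
[ 3.6 -2.9 -0.5]
[ 5.6 -3.3 -2.2]
down [ 0.3  0.6 -0.5]
0.15 act 0.148 f -0.5 fz -0.2
0.14 act 0.1398 f -0.3 fz 0.3
0.13 act 0.1294 f 0.6 fz 0.1
0.12 act 0.119 f -0.4 fz -0.0
0.11 act 0.109 f 0.8 fz 0.2
0.1 act 0.099 f -0.3 fz -0.1
0.09 act 0.089 f 0.8 fz -0.4
0.08 act 0.079 f 0.7 fz -0.6
0.07 act 0.069 f 0.4 fz -0.7
0.06 act 0.0621 f 2.5 fz 1.6
0.05 act 0.0604 f 8.2 fz 7.1
0.04 act 0.059 f 13.0 fz 11.5
0.03 act 0.0581 f 18.7 fz 15.0
0.02 act 0.0573 f 23.2 fz 20.5
0.01 act 0.0564 f 28.7 fz 25.1
137.95
```

Blocked at the same bar angle with a different grip, so the stop is the nose on the ball, not the lug. The tool also presses the knob down with almost the same force (fz ≈ 0.88 f), which jams the nose. I'll push again, trimming height so fz stays near zero.

Run:
```python
from push import *
o=robot.observe(); y=Ro.from_rotvec(o["tcp_rot"]).as_matrix()[:,1]; a=np.arctan2(y[1],y[0])-ts
robot.servo_line(Q(ts+.08,18),50,rotation=down(a+.08))
z=80.; t=ts+.066
for i in range(40):
    robot.servo_line(Q(t,18,z),50,rotation=down(a+t-ts)); o=robot.observe(); f=o["contact_force"]
    e=np.array([-np.sin(t),np.cos(t)]); ft=f[:2]@e; act=t-ts+e@(o["tcp_pos"][:2]-Q(t,18)[:2])/252
    print(round(t-ts,3),'act',round(act,4),'f',f.round(1),round(ft,1),'z',round(z,1),o["tcp_pos"][2].round(1))
    if ft>26 or z>95 or t<ts-.03: break
    if f[2]>1.5: z+=min(2.,f[2]/2)
    elif f[2]<-4: z-=1
    else: t-=.006
print(o["t"])
```

```text
0.066 act 0.0657 f [ 0.6 -0.8  0.4] 0.4 z 80.0 80.1
0.06 act 0.0599 f [-0.6 -0.7 -0.3] 0.9 z 80.0 80.0
0.054 act 0.0537 f [0.8 0.  0.6] -0.5 z 80.0 80.0
0.048 act 0.0478 f [1.1 0.2 0.5] -0.8 z 80.0 79.9
0.042 act 0.0417 f [ 0.9 -0.4  0.6] -0.2 z 80.0 80.0
0.036 act 0.0356 f [0.1 0.  0.1] -0.1 z 80.0 80.0
0.03 act 0.0296 f [-0.3 -0.1 -0.1] 0.2 z 80.0 80.0
0.024 act 0.0236 f [0.2 0.2 0.1] -0.2 z 80.0 80.0
0.018 act 0.0177 f [-0.4 -0.1  1. ] 0.3 z 80.0 80.0
0.012 act 0.0116 f [ 0.5 -0.6  1. ] 0.2 z 80.0 80.0
0.006 act 0.0056 f [-0.5  0.7  0.3] -0.3 z 80.0 80.0
0.0 act -0.0004 f [-0.1  0.1  0.5] -0.0 z 80.0 80.0
-0.006 act -0.0063 f [-0.6  0.7  0.8] -0.2 z 80.0 80.0
-0.012 act -0.0124 f [-0.5 -0.6  0.2] 0.8 z 80.0 80.0
-0.018 act -0.0183 f [ 0.5 -0.2 -0.2] -0.2 z 80.0 79.9
-0.024 act -0.0243 f [ 0.3 -0.3 -0.1] 0.0 z 80.0 80.0
-0.03 act -0.0304 f [ 0.1 -0.2  0.2] 0.1 z 80.0 79.9
-0.036 act -0.0363 f [-0.7  0.1 -0.6] 0.3 z 80.0 80.0
145.6583
```

Run:
```python
from push import *
robot.servo_line(Q(ts+.15,18,80),100); robot.servo_line(Q(ts+.15,18,220),200)
a=pick_a([450,-150,300],0.9); robot.movep(np.array([450,-150,300]),down(a))
out=[]
for k in("scene","top"):
    im=save(k,k+'5.png'); print(find("bar_knob",k),find("bar_hinge",k),find("catch",k))
    p=pix(k,[560,110,70]).astype(int); cr=im[p[1]-55:p[1]+55,p[0]-40:p[0]+40]; out.append(cv2.resize(cr,(400,550),interpolation=cv2.INTER_CUBIC))
cv2.imwrite('pics/k2.png',np.hstack(out)[:,:,::-1]); print(robot.observe()["t"])
```

```text
[(0.86, array([444.6, 116.3,  89.7]))] [(0.88, array([687.3,  32.7,  67.4]))] [(0.64, array([481.1, 177.7,  68.7]))]
[(0.72, array([448. , 111.3,  90.2]))] [(0.73, array([685.2,  36.4,  67.9])), (0.41, array([564.9, 124.6,  11.9]))] [(0.62, array([479.2, 175. ,  65.1]))]
150.6583
```

View pics/k2.png

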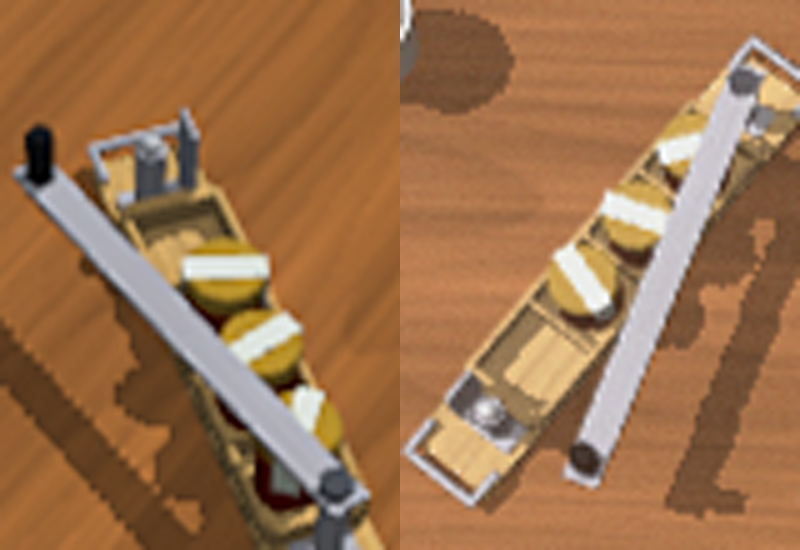

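The bar is at about 0.3 rad, with the knob at (38,150) in the left crop. The knob evidently wedged through between the shut fingers, and my retreat carried it out. The jars are still seated. I'll grip the knob again and close with the vertical force trimmed out.

Run:
```python
from push import *
import swing; swing.ZT=80
P,da,t0=swing.swing(H,np.array([446.3,113.8]),ts,newt=50)
print(robot.observe()["grip_width"]*92)
P=lambda t,z=80:Q(t,0,z)
swing.arc(P,da,t0,ts+.075)
z=80.; t=ts+.069
for i in range(36):
    robot.servo_line(P(t,z),60,rotation=down(t+da)); o=robot.observe(); f=o["contact_force"]
    e=np.array([-np.sin(t),np.cos(t)]); ft=f[:2]@e; act=t-ts+e@(o["tcp_pos"][:2]-P(t)[:2])/252
    print(round(t-ts,3),'act',round(act,4),'ft',round(ft,1),'fr',round(f[:2]@[np.cos(t),np.sin(t)],1),'fz',round(f[2],1),'z',round(z,1),o["tcp_pos"][2].round(1),'tq',o["wrist_torque"].round(1))
    if ft>34 or z>100 or t<ts-.03: break
    if f[2]>1.: z+=min(3.,f[2]*.6)
    elif f[2]<-5: z-=1
    else: t-=.008
print(o["t"])
```

```text
gripped 0.1632953545474537 2.8114622886487757 2.5028700717732413
15.02317261836574
0.069 act 0.0719 ft 0.1 fr 2.2 fz 4.7 z 80.0 80.0 tq [0.3 0.4 0. ]
0.069 act 0.0812 ft 0.5 fr -0.6 fz -21.2 z 82.8 80.6 tq [-0.  -0.4  0.1]
0.069 act 0.0744 ft -0.5 fr -0.8 fz -22.7 z 81.8 80.7 tq [-0.1 -0.3  0.1]
0.069 act 0.0694 ft -0.2 fr -0.7 fz -21.3 z 80.8 80.6 tq [ 0.1 -0.1 -0. ]
0.069 act 0.0655 ft -1.0 fr 2.8 fz -12.3 z 79.8 80.4 tq [ 0.3  0.2 -0. ]
0.069 act 0.0628 ft 0.4 fr 3.9 fz 0.7 z 78.8 80.1 tq [0.5 0.7 0. ]
0.061 act 0.0613 ft 4.2 fr 5.6 fz 7.8 z 78.8 80.0 tq [-0.2  1.4  0. ]
0.061 act 0.0668 ft -0.1 fr 1.1 fz -17.4 z 81.8 80.6 tq [0.2 0.2 0.1]
0.061 act 0.062 ft 0.5 fr 1.9 fz -16.2 z 80.8 80.5 tq [ 0.3  0.3 -0. ]
0.061 act 0.0611 ft 3.1 fr 3.7 fz -5.2 z 79.8 80.3 tq [-0.1  1.1 -0. ]
0.061 act 0.0604 ft 4.4 fr 4.9 fz 3.4 z 78.8 80.1 tq [-0.4  1.6  0. ]
0.061 act 0.0622 ft 0.9 fr 2.5 fz -14.3 z 80.9 80.5 tq [ 0.3  0.6 -0. ]
0.061 act 0.0609 ft 3.2 fr 4.5 fz -6.2 z 79.9 80.3 tq [-0.   1.1 -0.1]
0.061 act 0.0602 ft 6.4 fr 5.3 fz 3.4 z 78.9 80.2 tq [-0.3  1.6 -0. ]
0.061 act 0.062 ft 0.9 f
[... 836 characters left out ...]
t 5.2 fr 2.8 fz -14.3 z 81.1 80.6 tq [-0.5  1.2  0.1]
0.053 act 0.0585 ft 8.3 fr 5.5 fz -7.2 z 80.1 80.4 tq [-0.8  1.8  0. ]
0.053 act 0.0581 ft 10.5 fr 6.6 fz 1.4 z 79.1 80.2 tq [-1.1  2.2  0. ]
0.053 act 0.0584 ft 8.1 fr 4.4 fz -5.6 z 79.9 80.4 tq [-0.9  1.8  0. ]
0.053 act 0.0581 ft 10.6 fr 6.5 fz 3.2 z 78.9 80.2 tq [-1.1  2.3  0. ]
0.053 act 0.0566 ft 3.3 fr 4.4 fz -13.9 z 80.8 80.6 tq [-0.3  1.1 -0. ]
0.053 act 0.0558 ft 7.3 fr 4.4 fz -6.4 z 79.8 80.4 tq [-0.7  1.7  0. ]
0.053 act 0.0554 ft 8.8 fr 5.4 fz 2.1 z 78.8 80.2 tq [-1.   2.2  0.1]
0.053 act 0.056 ft 6.3 fr 5.5 fz -8.4 z 80.1 80.5 tq [-0.6  1.5  0. ]
0.053 act 0.0554 ft 9.6 fr 6.2 fz -0.1 z 79.1 80.3 tq [-0.9  2.1  0. ]
164.0917
```

Trimming the vertical force cut the push needed from 24 N to about 10 N at the same angle, so downward load was indeed jamming it. I'll continue with a small upward bias and feed-forward in z.

Run:
```python
from push import *
o=robot.observe(); y=Ro.from_rotvec(o["tcp_rot"]).as_matrix()[:,1]; da=np.arctan2(y[1],y[0])-ts-.053
P=lambda t,z=80:Q(t,0,z)
z=79.4; t=ts+.053; home=0
for i in range(34):
    t-=.006; z+=.35
    robot.servo_line(P(t,z),80,rotation=down(t+da)); o=robot.observe(); f=o["contact_force"]
    e=np.array([-np.sin(t),np.cos(t)]); ft=f[:2]@e; act=t-ts+e@(o["tcp_pos"][:2]-P(t)[:2])/252
    print(round(t-ts,3),'act',round(act,4),'ft',round(ft,1),'fz',round(f[2],1),'z',round(z,1),o["tcp_pos"][2].round(1))
    if ft>32 or o["t"]>178: break
    if act<.025 and ft>15: break
    z+=np.clip((f[2]+6)*.08,-1.2,1.2)
print(o["t"])
```

```text
0.047 act 0.0552 ft 10.7 fz -1.2 z 79.8 80.3
0.041 act 0.0548 ft 12.1 fz -4.0 z 80.5 80.4
0.035 act 0.0544 ft 15.3 fz -5.0 z 81.0 80.4
0.029 act 0.054 ft 18.2 fz -4.8 z 81.4 80.4
0.023 act 0.0479 ft 16.1 fz -9.3 z 81.9 80.5
0.017 act 0.0245 ft 4.7 fz -22.3 z 82.0 80.8
0.011 act 0.0046 ft -3.6 fz -25.6 z 81.1 80.9
0.005 act -0.0002 ft -2.9 fz -18.7 z 80.3 80.6
-0.001 act -0.0006 ft 2.2 fz -8.4 z 79.6 80.4
-0.007 act -0.001 ft 5.8 fz -6.1 z 79.8 80.4
-0.013 act -0.001 ft 10.3 fz -4.8 z 80.1 80.3
-0.019 act -0.0012 ft 12.8 fz -5.4 z 80.5 80.3
-0.025 act -0.0014 ft 14.6 fz -4.6 z 80.9 80.3
-0.031 act -0.0016 ft 17.5 fz -4.6 z 81.4 80.3
167.5917
```

It snapped home: the angle reads -0.001 and it's firm against the lug. I'll relax, release, retreat and check.

Run:
```python
from push import *
robot.servo_line(Q(ts-.003,0,80.2),60); print(robot.observe()["contact_force"].round(1))
grip(0.35,20); p=Q(ts,0,80); robot.servo_line(Q(ts,0,210),150)
a=pick_a([450,-150,300],0.9); robot.movep(np.array([450,-150,300]),down(a))
out=[]
for k in("scene","top"):
    im=save(k,k+'6.png')
    kn=[b for _,b in find("bar_knob",k) if b[2]>60]
    for b in kn: d=b[:2]-H; print('knob',b,'keeper',np.arctan2(d[1],d[0])-ts)
    p=pix(k,[560,110,70]).astype(int); cr=im[p[1]-55:p[1]+55,p[0]-40:p[0]+40]; out.append(cv2.resize(cr,(400,550),interpolation=cv2.INTER_CUBIC))
    for n in("opened_1","vinegar","teacup","calculator"): print(n,[b.tolist() for _,b in find(n,k)])
cv2.imwrite('pics/k3.png',np.hstack(out)[:,:,::-1]); print(robot.observe()["t"])
```

```text
[ -5.9   1.1 -11.5]
knob [483.9 186.2  91.7] keeper -0.015301466936421093
opened_1 [[354.8, -211.5, 1.4], [409.9, -339.4, 10.7]]
vinegar [[729.3, -301.8, -1.1], [414.3, -337.5, 10.9]]
teacup [[727.8, 275.5, 3.7], [691.2, 33.1, 66.1]]
calculator [[352.2, -212.7, -0.7]]
knob [487.7 180.5  90.6] keeper -0.006347263475463549
opened_1 [[649.6, 61.0, 3.8]]
vinegar [[730.7, -301.9, -2.4], [486.8, 179.3, 88.9], [564.4, 123.0, 7.1]]
teacup [[725.0, 275.3, -1.3]]
calculator [[350.1, -213.5, 3.3], [723.9, 275.4, -0.8]]
171.225
```

View pics/k3.png

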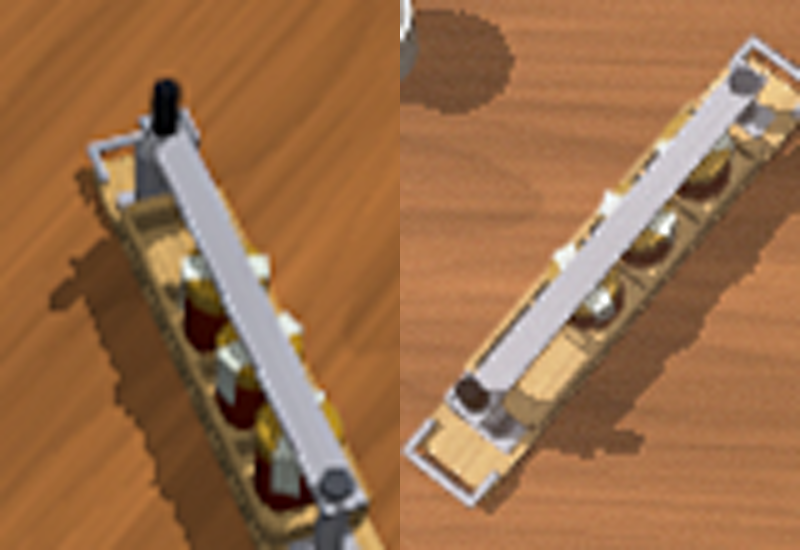

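View pics/scene6.png

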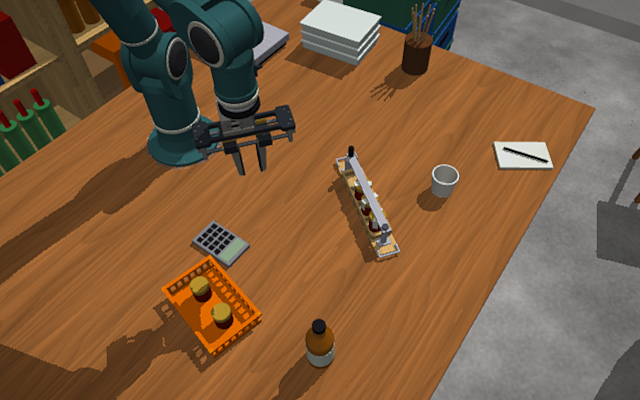

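The bar is shut against the lug, with the knob at (166,105) in the left crop. Three sealed jars stand under it, both opened jars are upright in the basket at (200,287) and (222,316), and the bystanders haven't moved.

```bash
python3 -c "
from h import *
print(robot.job_done())"
```

```text
the job is handed in; nothing more can be done
None
```

I handed the job in at about 171 s: the three sealed jars are in pockets 1–3 under the keeper bar, which is latched home after two failed tries at shutting it; both opened jars are upright in the returns basket, and the vinegar, teacup and calculator are where they were.

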